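# Load a stone blank into the carving tray through its swing gate

## Robot

A 7-joint arm with a two-finger parallel gripper is mounted at the origin on the work surface. World frame = base frame: x ahead of the robot, y to its left, z up, the work surface at z = 0. Lengths are in m, angles in rad, forces in N, time in s.
With the tool pointing down it reaches from about 0.4 to 0.875 m from the base axis. Payload 19.3 kg.
Tool frame: the origin (TCP) lies midway between the tips of the shut fingers; the grasp point (between the pads) lies 19 mm behind it (bot.tcp_to_grasp is the distance from the TCP to the grasp point, in m); z points along the fingers, y is the direction in which the jaws open and shut (so a half turn about z gives the same grasp; the last joint's range is limited). The gripper opens to 85 mm and grips with 20 to 120 N. Pads are 22 mm wide; open, the fingers measure 114 mm over their backs; the gripper's body (76 mm by 85 mm) begins 54 mm behind the grasp point. The pads swing forward as they close: fully open they stand 13 mm farther back than shut.
Start: joints at [-1.399, 0.521, -0.036, 1.599, 0.021, 1.021, -0.113], TCP at [0.15, 0.607, 0.231] pointing down, gripper open.
Joint ranges: [-2.91, 2.91], [-0.3, 2.13], [-1.5, 1.42], [0.17, 2.43], [-1.26, 4.41], [0.16, 1.93], [-2.52, 2.52]. Speed limits (rad/s): [1.89, 1.89, 2.39, 2.39, 3.01, 3.01, 3.01].

## Interface

Orientations are given as [roll, pitch, yaw] about the fixed x, y, z axes, in that order (R = Rz(yaw) Ry(pitch) Rx(roll)).
In Python, from workcell import bot gives the robot as it stands. The module is installed in compiled form; this text tells all that it offers.
- The arm moves only by the tool drive_tool, never from a script. Its argument "series" is a list of rows, each a list of 5 numbers: the opening in per cent of the stroke, from 0 (shut) to 100 (fully open), then the shift along the world's x, y, z in m, then the turn about the world's z in rad. A call has 1 to 12 rows; each row shifts and turns the pose as measured when the row begins; what a row does not reach is not made up. A row lasts 1/10 s, in which the tool goes at most 50 mm and 8.59 degrees, less where a joint would pass 70% of its speed; a pose out of reach is approached as far as the arm can. A call with a gripper value outside its range is refused whole. The fingers move at their own pace and stop on an object; "newtons" is the grip in N (left out, the last holds). Time passes only in rows, so rows that do not move let the fingers close. It gives the time, the measured TCP pose, the force and the opening at its end, in the units of the state.
- bot.observe(): the state, without advancing time (a new reading comes with each control period).
- bot.grab_frame(name): name is "scene" or "side" or "wrist"; returns the picture (420x560x3 uint8, red, green, blue); there is no depth.
- bot.camera_info(name): a dict with "fx", "fy", "cx", "cy" (pixels), "k1" (the pictures are not rectified: a ray, as slopes to the right and down, at radius r is drawn at 1 + k1 r^2 times it, then the intrinsics apply), "cam_to_world" (4x4, takes a point from camera to world coordinates). Camera axes: x right, y down, z forward; pixel columns grow to the right and rows downward; lengths in m; the calibration is good to about 2 mm. A picture is of the moment at which its call begins: read the wrist's pose just before it. camera_info takes no time and is no camera call; for the wrist camera it gives the pose at the moment of the call.
- bot.job_done(): hands the job in, once; it reports no verdict.
Trained networks look in the newest picture that a camera, given by its name, has taken for a name from the list of things; names that differ only in an ending like _2 or _b are one class to them, and where a whole thing is asked for, a point or a joint stands for the part that bears it (a point fixed in the world has none). Each returns a list of dicts, best first, with "conf" (0 to 1); they miss things now and then, are a little off and sometimes report something else, mostly with a low value. They report only what shows in the picture. A call takes as long as a camera call. They do not tell look-alikes from the thing itself.
- bot.masks_of(camera, target): "mask" (420x560 bool, what is visible of it) and "point" ([column, row] in pixels, amid what is visible of it).
The state is a dict: "clock": time; "qpos": joint angles; "qd": joint speeds; "joint_efforts": joint torques, N m; "position": TCP position; "tool_rot": TCP orientation; "force": force on the tool from outside, world axes, zero at the start; "moment": the same for the moment, N m; "grip_width": finger opening in m.
Only numpy, scipy, OpenCV 4.12 (cv2) and the standard library are available. Lean on these libraries where they do the work, as an engineer would, in place of code of your own. Each camera call takes 0.05 s, during which the arm holds its last target.

## Task

Set the rectangular stone blank down in the entry lane of the plywood carving tray, in front of the closed steel gate. Then push it along the tray floor, through the swing gate and on into the pen, far enough for the gate to fall shut behind it. Do not lift the blank over the gate, and leave the round blank where it lies.

Things in the scene. Friction and masses are not known exactly. Their poses are not given: they have to be found in the camera images.
- blank_mid (a point): Centre (half-way up) of the rectangular stone blank: grey-green jade slab stepped like a seal, base 60 mm along its x, 40 mm along its y, upright to 21 mm, then a tier 46 x 26 mm; 26 mm tall in all (z up), about 0.17 kg. Starts flat on the bench to the -y side of the tray, clear of the lane, its y axis within 0.5 rad of world y. It and the round blank may be swapped.
- disc_mid (a point): Centre of the round stone blank, a bystander of the same jade, stepped alike: diameter 52 mm, 26 mm tall, lying flat on the bench beside the other one.
- gate_mid (a point): Middle of the gateway on the tray floor, 6 mm above the bench; y = push direction (world +y within 0.25 rad), x across, z up. Plywood tray, floor level throughout, open above, fences 40 mm high, 10 mm thick. Entry lane: y -150 (open mouth) to 0 mm, x -50 to 50 mm. Pen beyond: y 10 to 240 mm, x -100 to 100 mm. Shut gate: in the plane y = 0.
- gate (a joint): Gate angle, rad: 0 shut, up to 1.75 swung into the pen (its only way). Steel leaf 4 mm thick, top 38 mm above the tray floor, on a vertical pin at x -48, y 0 mm of gate_mid; free end 95 mm from the pin, so it shuts only once blank and pusher are beyond y = 95 mm. The blank pushes it open with under 2 N; a light spring shuts it in about a second.
There are look-alikes about, which are no part of the job. Leave any blue, red or yellow look-alike of the part that bears blank_mid alone.

How it is judged:
On the way, in this order (a step that is already met when the one before it is completed fails the run):
1. the rectangular blank is low in the entry lane, before the shut gate (y of blank_mid in the frame of gate_mid between -0.16 and -0.012 m and x of blank_mid in the frame of gate_mid between -0.05 and 0.05 m and z of blank_mid in the frame of gate_mid below 0.025 m and value of joint gate below 0.15 rad), for 0.2 s.
2. the blank is in the gateway, low on the floor, with the gate swung open (y of blank_mid in the frame of gate_mid between -0.01 and 0.07 m and x of blank_mid in the frame of gate_mid between -0.05 and 0.05 m and z of blank_mid in the frame of gate_mid below 0.03 m and value of joint gate above 0.35 rad), for 0.1 s.
At the end, for the whole second after the job is handed in: The rectangular blank lies flat (within 10 degrees) on the floor of the pen beyond the gate, the gate has swung shut behind it (under 0.1 rad), and the round blank is within 20 mm of where it started (y of blank_mid in the frame of gate_mid between 0.02 and 0.24 m and x of blank_mid in the frame of gate_mid between -0.1 and 0.1 m and z of blank_mid in the frame of gate_mid below 0.025 m and angle between blank_mid's own z axis and vertical below 0.17 rad and value of joint gate below 0.1 rad and distance of disc_mid from where it was at the start of the episode below 0.02 m); the robot touches nothing.
It fails at once if the blank is carried over the gate or fence into the pen (its centre more than 45 mm above the tray floor at or beyond the gate) (y of blank_mid in the frame of gate_mid above 0 m and z of blank_mid in the frame of gate_mid above 0.045 m).
It fails at once if the round blank is shifted by more than 20 mm (distance of disc_mid from where it was at the start of the episode above 0.02 m).
It also fails if it takes over 54 s, if anything falls off the work surface, if the arm or the gripper's body presses on something with over 40 N, if the wrist force passes 120 N, or if a joint passes its speed limit or range.

## Working session

There is one attempt and no reset: what is moved stays moved. The work goes in short steps, Python scripts to look and compute and a tool call to move; the robot and the scene stay as the last step left them, time stands still between calls to the robot, and variables do not carry over. Pictures are saved under pics/ and viewed, and the job is handed in when it is done.

Besides the shell and the picture viewer there is one more tool, called after "Emit:" by a JSON object that holds its "op" and its "data". drive_tool: Moves the arm, as the interface text tells. Its arguments: {"type":"object","properties":{"series":{"type":"array","items":{"type":"array","items":{"type":"number"}}},"newtons":{"type":"number"}},"required":["series"]}

```bash
mkdir -p pics
cat > h.py <<'E'
from workcell import bot
import numpy as np, cv2
def save(n,fn):
    im=bot.grab_frame(n); cv2.imwrite('pics/'+fn,im[:,:,::-1]); return im
def ray(n,px,ci=None):
    ci=ci or bot.camera_info(n)
    K=np.array([[ci['fx'],0,ci['cx']],[0,ci['fy'],ci['cy']],[0,0,1.]])
    d=np.array([(px[0]-ci['cx'])/ci['fx'],(px[1]-ci['cy'])/ci['fy']])
    u=d.copy()
    for _ in range(30): u=d/(1+ci['k1']*(u@u))
    T=np.array(ci['cam_to_world']); v=T[:3,:3]@np.array([u[0],u[1],1]); return T[:3,3],v/np.linalg.norm(v)
def onz(n,px,z,ci=None):
    o,v=ray(n,px,ci); return o+v*(z-o[2])/v[2]
def proj(n,P,ci=None):
    ci=ci or bot.camera_info(n); T=np.linalg.inv(np.array(ci['cam_to_world'])); p=T[:3,:3]@np.array(P)+T[:3,3]
    u=p[:2]/p[2]; u=u*(1+ci['k1']*(u@u)); return np.array([u[0]*ci['fx']+ci['cx'],u[1]*ci['fy']+ci['cy']])
def tri(rays):
    A=np.zeros((3,3));b=np.zeros(3)
    for o,v in rays:
        M=np.eye(3)-np.outer(v,v);A+=M;b+=M@o
    p=np.linalg.solve(A,b); return p,[np.linalg.norm((np.eye(3)-np.outer(v,v))@(p-o)) for o,v in rays]
E
python3 - <<'E'
from h import *
for n in ['scene','side','wrist']:
    save(n,n+'0.png'); ci=bot.camera_info(n); print(n,np.round(ci['cam_to_world'],3).tolist(),ci['fx'],ci['k1'])
    if n!='wrist':
        for t in ['blank_mid','disc_mid','gate']:
            for m in bot.masks_of(n,t): print(t,m['conf'],m['point'],m['mask'].sum())
s=bot.observe(); print(s)
E
```

```text
scene [[-0.845, 0.452, -0.286, 0.765], [0.534, 0.727, -0.432, 0.217], [0.013, -0.518, -0.856, 0.735], [0.0, 0.0, 0.0, 1.0]] 467.8417550604266 -0.026497623040890764
blank_mid 0.92 [259.2, 147.0] 653
blank_mid 0.87 [253.8, 102.8] 609
blank_mid 0.84 [204.2, 128.9] 593
blank_mid 0.57 [293.9, 183.3] 719
disc_mid 0.77 [195.6, 183.4] 629
gate 0.73 [332.5, 304.3] 452
side [[0.997, -0.047, 0.059, 0.463], [-0.075, -0.572, 0.817, -0.73], [-0.005, -0.819, -0.574, 0.448], [0.0, 0.0, 0.0, 1.0]] 440.71133868102254 0.01827857000856468
blank_mid 0.78 [333.5, 339.7] 1736
blank_mid 0.63 [271.0, 289.5] 1281
blank_mid 0.6 [258.4, 247.6] 920
disc_mid 0.88 [369.6, 282.9] 1056
gate 0.76 [297.2, 165.6] 825
wrist [[0.241, 0.929, 0.282, 0.079], [0.971, -0.23, -0.07, 0.624], [0.0, 0.29, -0.957, 0.373], [0.0, 0.0, 0.0, 1.0]] 349.46813704658234 0.017306415520333282
{'clock': 0.45, 'qpos': array([-1.39923238,  0.52147775, -0.03628661,  1.59955251,  0.02120837,
        1.02110249, -0.11282958]), 'qd': array([-2.64618082e-04,  5.30064795e-06, -6.96851025e-06, -1.68833034e-03,
       -1.10345672e-04, -7.52658004e-04,  6.61040280e-04]), 'joint_efforts': array([-1.44382888e-03, -9.26155901e+01,  1.97533518e+00, -3.69981515e+01,
        1.77804194e-02,  2.74783801e-03,  1.03563588e-05]), 'position': array([0.14966101, 0.60677135, 0.23122363]), 'tool_rot': array([-3.14143901e+00,  2.57873709e-05,  2.89974991e+00]), 'force': array([-0.3224048 , -0.0264459 , -0.51617608]), 'moment': array([-0.05825459,  0.0401093 ,  0.03952867]), 'grip_width': 0.08536531151788661}
```

View pics/scene0.png

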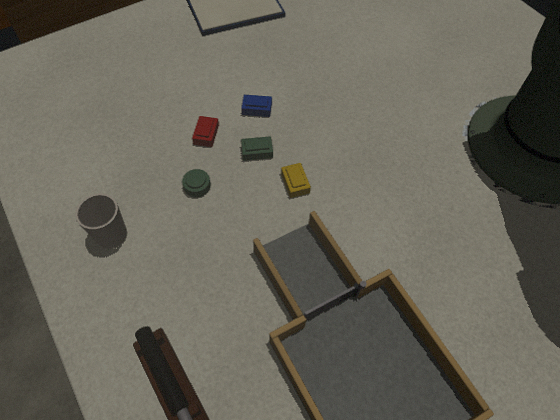

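View pics/side0.png

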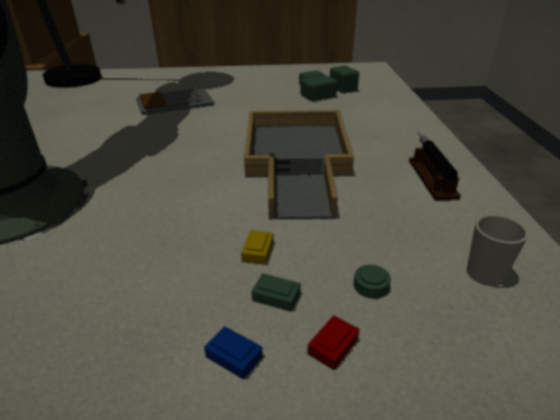

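View pics/wrist0.png

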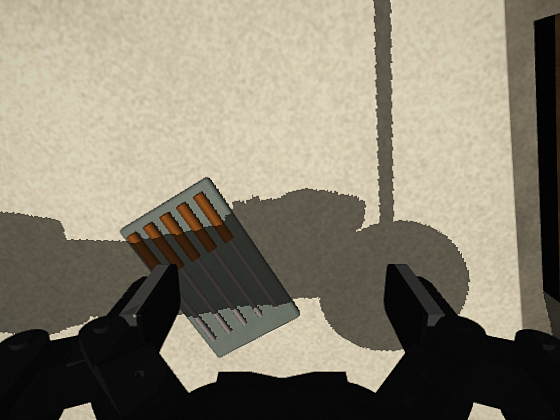

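Candidates for the rectangular blank in the scene view: blue (257,104), red (205,130), yellow (296,180) and grey-green (257,148). The disc is at (196,183). The grey-green one, at (276,291) in the side view, fits the description. I'll check it in close crops and measure.

Run:
```python
import cv2
import numpy as np
a=cv2.imread('pics/scene0.png');b=cv2.imread('pics/side0.png')
def z(x,y,w,h,im,s): return cv2.resize(im[y:y+h,x:x+w],None,fx=s,fy=s,interpolation=cv2.INTER_CUBIC)
g=lambda i:np.clip(i.astype(float)*1.6,0,255).astype(np.uint8)
cv2.imwrite('pics/c1.png',g(np.vstack([np.hstack([z(230,120,60,50,a,6),z(240,265,70,50,b,6)])])))
cv2.imwrite('pics/c2.png',g(z(240,200,260,220,a,2.7)))
cv2.imwrite('pics/c3.png',g(z(230,100,140,125,b,4.8)))
```

```text
(no output)
```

View pics/c1.png

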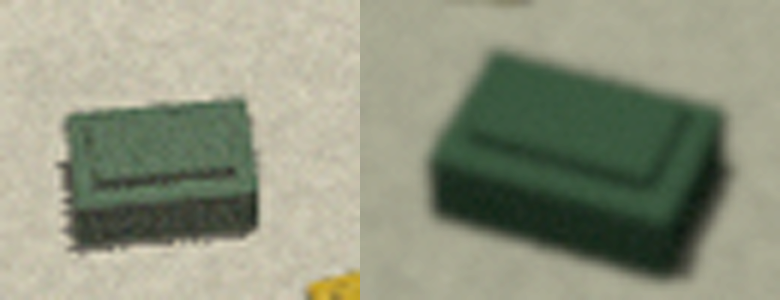

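View pics/c2.png

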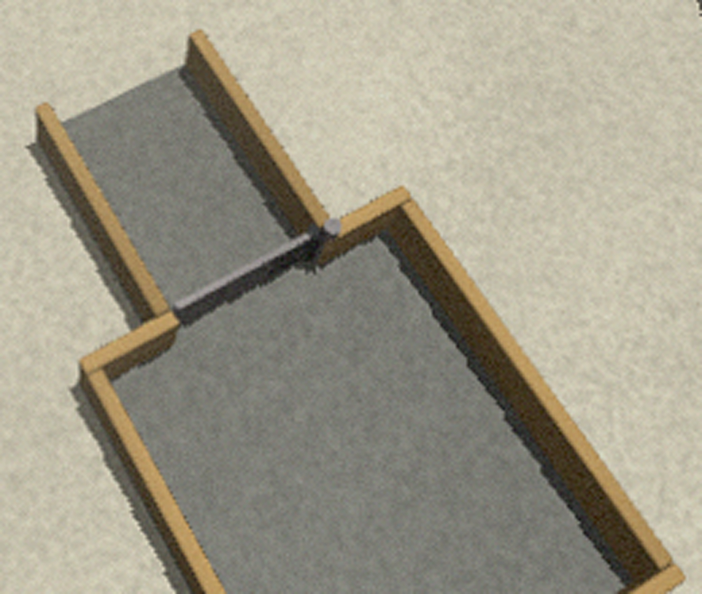

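View pics/c3.png

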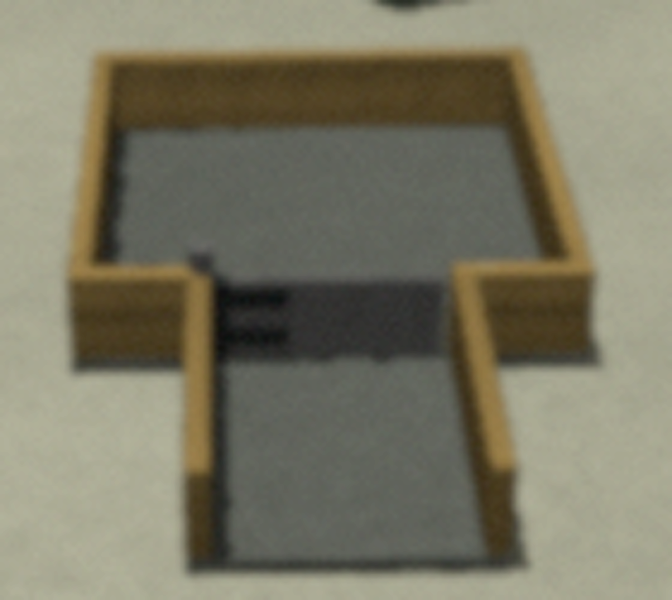

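Run:
```python
from h import *
A=lambda p,s,o:(np.array(p)+.5)/s-.5+np.array(o)
def go(name,s,d,ss,so,ds,do):
    P,r=tri([ray('scene',A(s,ss,so)),ray('side',A(d,ds,do))]); print(name,np.round(P,4),np.round(r,4)); return P
B=[go(n,s,d,6,(230,120),6,(240,265)) for n,s,d in [('TL',(68,113),(305,222)),('TR',(243,98),(75,160)),('BR',(256,190),(140,50)),('BL',(75,210),(362,110))]]
B=np.array(B);c=B.mean(0);print('c',c)
for i,j in [(1,0),(2,3),(3,0),(2,1)]:
    v=B[j]-B[i];print(np.linalg.norm(v[:2]),np.arctan2(v[1],v[0]))
T={}
for n,s,d in [('mL',(197,33),(198,470)),('mR',(43,105),(502,465)),('cL',(405,190),(72,268)),('cR',(83,362),(592,268)),('pin',(332,224),(202,258)),('jL',(325,232),(190,272)),('jR',(165,318),(460,265))]:
    T[n]=go(n,s,d,2.7,(240,200),4.8,(230,100))
for a,b in [('mL','mR'),('cL','cR')]:
    v=T[b]-T[a];print(np.linalg.norm(v[:2]),np.arctan2(v[1],v[0]),(T[a]+T[b])/2)
for n in ['scene','side']:
    for m in bot.masks_of(n,'disc_mid')[:1]: print(m['point'], onz(n,m['point'],.02))
```

```text
TL [ 0.5033 -0.3152  0.0209] [0.0003 0.0003]
TR [ 0.4521 -0.2908  0.0204] [0.0011 0.0011]
BR [ 0.4686 -0.2559  0.0211] [0.0008 0.0008]
BL [ 0.5204 -0.28    0.02  ] [0.0003 0.0003]
c [ 0.48609744 -0.28548475  0.0206209 ]
0.05671709342321827 -0.4434813486361834
0.057194522637536306 -0.43669073686999943
0.039075152021428895 -2.0237349357351393
0.038685168580478935 -2.0115228137088206
mL [ 0.4892 -0.0924  0.0449] [0.0011 0.0011]
mR [ 0.598  -0.0996  0.0455] [0.0003 0.0003]
cL [0.4461 0.0631 0.0477] [0.0004 0.0004]
cR [0.6611 0.0482 0.0458] [0.0004 0.0004]
pin [0.499  0.0582 0.0528] [0.0013 0.0013]
jL [0.4979 0.0586 0.0446] [0.0029 0.0029]
jR [0.608  0.0522 0.0471] [0.0011 0.0011]
0.10904734683271883 -0.0667894759443754 [ 0.54357562 -0.09599206  0.04516999]
0.21549110823726342 -0.06929635041681773 [0.55360912 0.05563129 0.04672294]
[195.6, 183.4] [ 0.62671041 -0.26751157  0.02      ]
[369.6, 282.9] [ 0.61709574 -0.28760081  0.02      ]
```

Run:
```python
from h import *
for n,s,d in [('yel',(294,175),(259,241)),('blue',(257,101),(234,345)),('red',(205,128),(334,334)),('disc',(196,179),(372,275))]:
    print(n,np.round(tri([ray('scene',s),ray('side',d)])[0],3))
```

```text
yel [ 0.465 -0.185  0.025]
blue [ 0.428 -0.382  0.023]
red [ 0.551 -0.375  0.022]
disc [ 0.623 -0.274  0.023]
```

Emit:
{"op": "drive_tool", "data": {"series": [[70, 0.04, -0.03, 0, 0], [70, 0.04, -0.03, 0, 0], [70, 0.04, -0.03, 0, 0], [70, 0.04, -0.03, 0, 0], [70, 0.04, -0.03, 0, 0], [70, 0.04, -0.03, 0, 0], [70, 0.03, -0.04, 0, 0], [70, 0.02, -0.045, 0, 0], [70, 0.01, -0.05, 0, 0], [70, 0, -0.05, 0, 0], [70, 0, -0.05, 0, 0], [70, 0, -0.05, 0, 0]]}}

```text
clock: 1.75
position: [0.4487, 0.143, 0.2311]
tool_rot: [3.138, -0.0, 2.909]
force: [1.1, -0.7, -0.7]
grip_width: 0.0598
```

Emit:
{"op": "drive_tool", "data": {"series": [[70, 0, -0.05, 0, 0], [70, 0.003, -0.05, 0, 0], [70, 0.004, -0.05, 0, -0.03], [70, 0.005, -0.05, 0, -0.03], [70, 0.005, -0.05, 0, -0.03], [70, 0.005, -0.05, 0, -0.03], [70, 0.005, -0.05, 0, -0.03], [70, 0.005, -0.045, 0, -0.03], [70, 0.005, -0.03, 0, -0.02], [70, 0, 0, 0, 0]]}}

```text
clock: 2.75
position: [0.4819, -0.2911, 0.2337]
tool_rot: [3.137, 0.007, 2.695]
force: [0.2, 0.6, 0.1]
grip_width: 0.0599
```

Run:
```python
from h import *
ci=bot.camera_info('wrist'); s=bot.observe(); print(s['position'],s['tool_rot'],s['qpos'],s['grip_width'])
im=save('wrist','w1.png')
for t in ['blank_mid','disc_mid']:
  for m in bot.masks_of('wrist',t):
    p=m['point']; mk=m['mask'].astype(np.uint8)
    r=cv2.minAreaRect(cv2.findContours(mk,0,2)[0][0])
    print(t,m['conf'],p,onz('wrist',p,.02,ci)); bx=cv2.boxPoints(r); print([np.round(onz('wrist',q,.021,ci)[:2],4).tolist() for q in bx], im[int(p[1]),int(p[0])])
```

```text
[ 0.48192481 -0.29108385  0.23374765] [3.13728032 0.00705771 2.69529957] [ 0.21666692  0.43230264  0.30659118  1.78210893 -0.16248655  0.94448376
  1.71599745] 0.05985196439195545
blank_mid 0.9 [238.2, 255.7] [ 0.54957918 -0.37600997  0.02      ]
[[0.5447, -0.411], [0.5099, -0.3787], [0.5498, -0.335], [0.5866, -0.3662]] [171   1   0]
blank_mid 0.6 [287.4, 170.5] [ 0.48605637 -0.28522905  0.02      ]
[[0.4497, -0.2885], [0.4663, -0.2541], [0.5215, -0.2792], [0.5041, -0.3153]] [ 82 111  80]
blank_mid 0.59 [371.0, 106.2] [ 0.46375868 -0.18421059  0.02      ]
[[0.4342, -0.2108], [0.4522, -0.1479], [0.4934, -0.1544], [0.4752, -0.2197]] [90 69  0]
blank_mid 0.57 [181.4, 156.9] [ 0.42655575 -0.37648735  0.02      ]
[[0.4407, -0.417], [0.3925, -0.3766], [0.4164, -0.3414], [0.4662, -0.3803]] [ 15  61 152]
disc_mid 0.72 [340.3, 269.6] [ 0.61495696 -0.28020253  0.02      ]
[[0.621, -0.3122], [0.5781, -0.2739], [0.6047, -0.2489], [0.6491, -0.2865]] [28 41 28]
disc_mid 0.43 [515.3, 122.5] [ 0.54028102 -0.06200535  0.02      ]
[[0.4667, -0.1032], [0.4882, -0.0096], [0.6334, -0.0076], [0.6135, -0.1127]] [115 111 101]
```

View pics/w1.png

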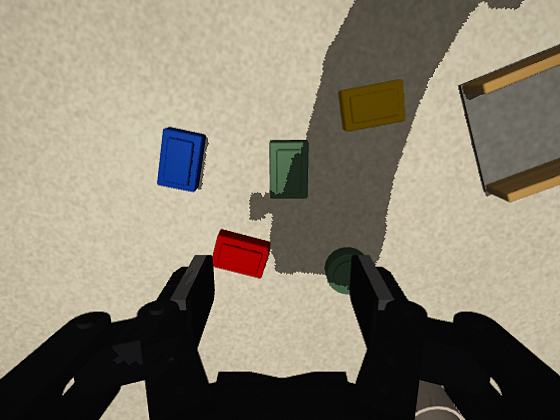

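The wrist view at (288,170) shows the green stepped slab at (0.486, -0.285), which agrees with the two-view measurement. Now I descend.

Emit:
{"op": "drive_tool", "data": {"series": [[70, 0.004, 0.006, -0.03, 0], [70, 0, 0, -0.04, 0], [70, 0, 0, -0.04, 0], [70, 0, 0, -0.04, 0], [70, 0, 0, -0.03, 0], [70, 0, 0, 0, 0]]}}

```text
clock: 3.5
position: [0.4894, -0.2705, 0.0507]
tool_rot: [3.131, 0.011, 2.714]
force: [0.3, 0.0, 0.5]
grip_width: 0.0596
```

Emit:
{"op": "drive_tool", "data": {"series": [[70, -0.003, -0.015, 0, -0.015], [70, 0, 0, 0, 0]]}}

```text
clock: 3.7
position: [0.4871, -0.2851, 0.0528]
tool_rot: [3.13, 0.012, 2.7]
force: [-0.8, 0.4, 0.2]
grip_width: 0.0596
```

Emit:
{"op": "drive_tool", "data": {"series": [[70, 0, -0.001, -0.02, 0], [70, 0, -0.001, -0.018, 0], [70, 0, 0, 0, 0]]}}

```text
clock: 4.0
position: [0.4902, -0.2881, 0.0196]
tool_rot: [3.13, 0.02, 2.701]
force: [-0.1, 0.6, -0.2]
grip_width: 0.0598
```

Emit:
{"op": "drive_tool", "data": {"series": [[70, -0.004, 0.003, -0.008, 0], [70, 0, 0, -0.007, 0], [70, 0, 0, 0, 0]]}}

```text
clock: 4.3
position: [0.4876, -0.2852, 0.0072]
tool_rot: [3.129, 0.024, 2.701]
force: [-0.4, -0.5, -0.3]
grip_width: 0.06
```

Emit:
{"op": "drive_tool", "data": {"series": [[70, -0.001, 0, -0.005, 0], [70, 0, 0, 0, 0], [30, 0, 0, 0, 0], [30, 0, 0, 0, 0], [30, 0, 0, 0, 0], [30, 0, 0, 0, 0], [30, 0, 0, 0, 0]], "newtons": 40}}

```text
clock: 5.0
position: [0.487, -0.2854, 0.003]
tool_rot: [3.129, 0.025, 2.701]
force: [1.1, 0.4, -1.7]
grip_width: 0.0393
```

Emit:
{"op": "drive_tool", "data": {"series": [[0, 0, 0, 0.03, 0], [0, 0, 0, 0.04, 0], [0, 0, 0, 0.04, 0], [0, 0, 0, 0, 0]]}}

```text
clock: 5.4
position: [0.4856, -0.285, 0.1154]
tool_rot: [3.129, 0.022, 2.701]
force: [0.6, -0.7, -1.7]
grip_width: 0.0392
```

Run:
```python
from h import *
save('side','s1.png')
```

```text
(no output)
```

View pics/s1.png

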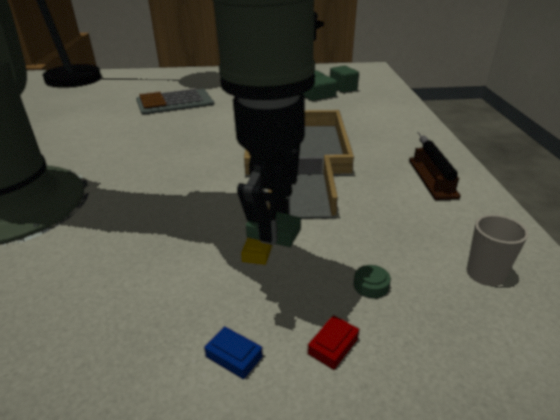

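The blank is held at (272,230). The disc at (372,281), yellow, red and blue haven't moved. Next I carry the blank to the lane.

Emit:
{"op": "drive_tool", "data": {"series": [[0, 0.01, 0.03, 0, 0.06], [0, 0.01, 0.035, 0, 0.06], [0, 0.01, 0.035, 0, 0.06], [0, 0.01, 0.035, 0, 0.06], [0, 0.008, 0.035, 0, 0.06], [0, 0.007, 0.035, 0, 0.05], [0, 0.006, 0.03, 0, 0.02], [0, 0, 0, 0, 0]]}}

```text
clock: 6.25
position: [0.5424, -0.0395, 0.1043]
tool_rot: [3.129, 0.01, 3.085]
force: [-0.4, 0.1, -1.1]
grip_width: 0.0391
```

Emit:
{"op": "drive_tool", "data": {"series": [[0, 0.007, 0.018, 0, -0.012], [0, 0, 0, 0, 0], [0, 0, 0, -0.025, 0], [0, 0, 0, -0.025, 0], [0, 0, 0, 0, 0]]}}

```text
clock: 6.75
position: [0.5471, -0.0215, 0.0483]
tool_rot: [3.13, 0.004, 3.073]
force: [-0.4, 0.0, -1.3]
grip_width: 0.0389
```

Emit:
{"op": "drive_tool", "data": {"series": [[0, 0.002, 0, -0.017, 0], [0, 0, 0, -0.013, 0], [0, 0, 0, 0, 0]]}}

```text
clock: 7.05
position: [0.5484, -0.0234, 0.0175]
tool_rot: [3.131, 0.003, 3.071]
force: [-0.6, 0.2, -1.0]
grip_width: 0.039
```

Run:
```python
from h import *
save('scene','sc2.png');save('side','s2.png')
a=cv2.imread('pics/sc2.png')[190:340,220:420];b=cv2.imread('pics/s2.png')[90:240,220:370]
cv2.imwrite('pics/c4.png',np.clip(1.6*np.hstack([cv2.resize(a,None,fx=2.2,fy=2.2),cv2.resize(b,None,fx=2.2,fy=2.2)]),0,255))
```

```text
[ WARN:0@2.128] global loadsave.cpp:1063 imwrite_ Unsupported depth image for selected encoder is fallbacked to CV_8U.
```

View pics/c4.png

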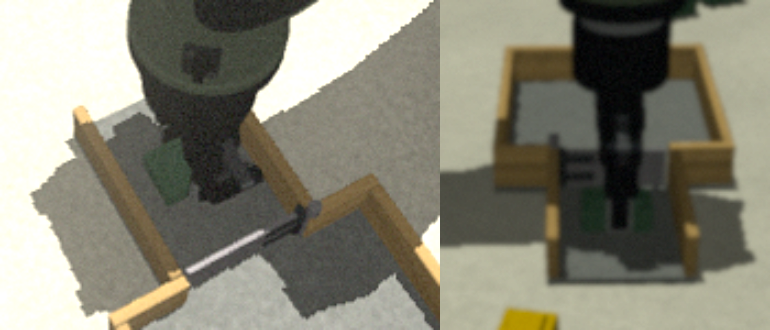

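The blank is centred low in the lane and the gate is shut. I lower it the last few millimetres and release.

Emit:
{"op": "drive_tool", "data": {"series": [[0, 0, 0, -0.004, 0], [0, 0, 0, -0.004, 0], [0, 0, 0, 0, 0]]}}

```text
clock: 7.45
position: [0.5502, -0.0233, 0.0123]
tool_rot: [3.13, 0.007, 3.071]
force: [0.0, 0.2, -1.1]
grip_width: 0.0391
```

Emit:
{"op": "drive_tool", "data": {"series": [[0, 0, 0, -0.003, 0], [0, 0, 0, 0, 0]]}}

```text
clock: 7.65
position: [0.5505, -0.0233, 0.0095]
tool_rot: [3.13, 0.008, 3.071]
force: [-0.7, 0.0, -1.2]
grip_width: 0.0391
```

Emit:
{"op": "drive_tool", "data": {"series": [[0, 0, 0, -0.0015, 0], [0, 0, 0, 0, 0], [70, 0, 0, 0, 0], [70, 0, 0, 0, 0], [70, 0, 0, 0, 0], [70, 0, 0, 0, 0]]}}

```text
clock: 8.25
position: [0.5508, -0.0232, 0.0089]
tool_rot: [3.13, 0.009, 3.071]
force: [0.0, 0.6, 0.1]
grip_width: 0.0596
```

Emit:
{"op": "drive_tool", "data": {"series": [[70, 0, 0, 0.03, 0], [70, 0, 0, 0.04, 0], [70, 0, 0, 0.03, 0], [70, 0, 0, 0, 0]]}}

```text
clock: 8.65
position: [0.5496, -0.0234, 0.1111]
tool_rot: [3.13, 0.006, 3.071]
force: [0.4, -0.6, -0.5]
grip_width: 0.0598
```

Emit:
{"op": "drive_tool", "data": {"series": [[45, 0, -0.01, 0, -0.145], [40, 0, -0.01, 0, -0.145], [35, 0, -0.01, 0, -0.145], [35, 0, -0.01, 0, -0.145], [35, 0, 0, 0, -0.145], [35, 0, 0, 0, -0.145], [35, 0, 0, 0, -0.145], [35, 0, 0, 0, -0.145], [35, 0, 0, 0, -0.145], [35, 0, 0, 0, -0.145], [35, 0, 0, 0, -0.12], [35, 0, 0, 0, 0]]}}

```text
clock: 9.85
position: [0.5479, -0.0653, 0.1067]
tool_rot: [3.133, 0.01, 1.448]
force: [-0.1, -1.2, 0.9]
grip_width: 0.0298
```

Run:
```python
from h import *
save('wrist','w3.png');save('side','s3.png');save('scene','sc3.png')
f=lambda n:cv2.imread('pics/'+n)
b=f('s3.png')[90:240,220:370];a=f('sc3.png')[190:340,220:370]
cv2.imwrite('pics/c5.png',np.clip(1.6*np.hstack([cv2.resize(a,None,fx=2.6,fy=2.6),cv2.resize(b,None,fx=2.6,fy=2.6)]),0,255).astype(np.uint8))
```

```text
(no output)
```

View pics/c5.png

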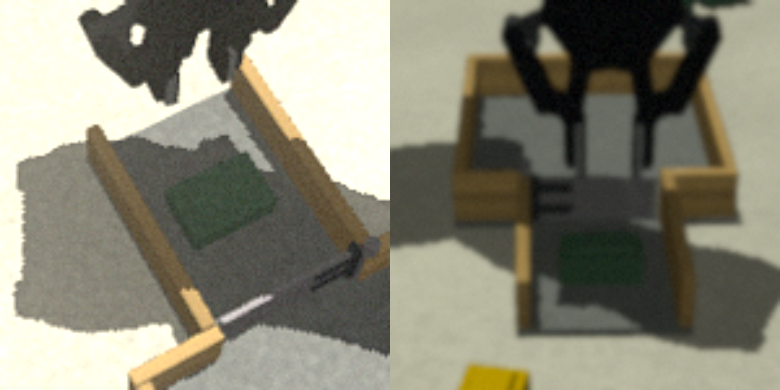

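View pics/w3.png

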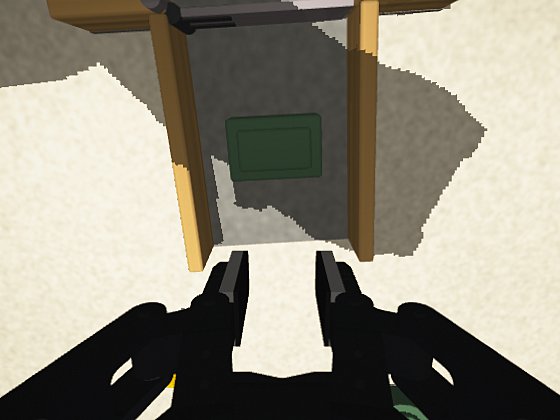

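The wrist view shows the blank lying square in the lane at (273,147). The tool is behind it. I lower it between the blank and the lane mouth.

Emit:
{"op": "drive_tool", "data": {"series": [[35, -0.001, -0.005, -0.01, 0.055], [35, 0, 0, -0.03, 0], [35, 0, 0, 0, 0]]}}

```text
clock: 10.3
position: [0.5475, -0.0705, 0.0666]
tool_rot: [3.131, 0.009, 1.52]
force: [-0.4, -0.1, 0.3]
grip_width: 0.0303
```

Emit:
{"op": "drive_tool", "data": {"series": [[35, -0.001, 0, -0.02, -0.015], [35, -0.001, 0, -0.02, 0], [35, 0, 0, -0.01, 0], [35, 0, 0, 0, 0]]}}

```text
clock: 10.7
position: [0.547, -0.0715, 0.0186]
tool_rot: [3.128, 0.008, 1.51]
force: [-0.8, 0.8, 1.0]
grip_width: 0.0298
```

Emit:
{"op": "drive_tool", "data": {"series": [[35, 0, 0.01, -0.003, 0], [35, 0, 0.01, 0, 0], [35, 0.0005, 0.01, 0, 0], [35, 0.0005, 0.01, 0, 0], [35, 0.0005, 0.01, 0, 0], [35, 0.0005, 0.01, 0, 0], [35, 0, 0, 0, 0]]}}

```text
clock: 11.4
position: [0.5509, -0.0043, 0.0188]
tool_rot: [3.125, 0.006, 1.513]
force: [0.0, 0.6, 0.7]
grip_width: 0.0298
```

Run:
```python
from h import *
save('wrist','w4.png')
```

```text
(no output)
```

View pics/w4.png

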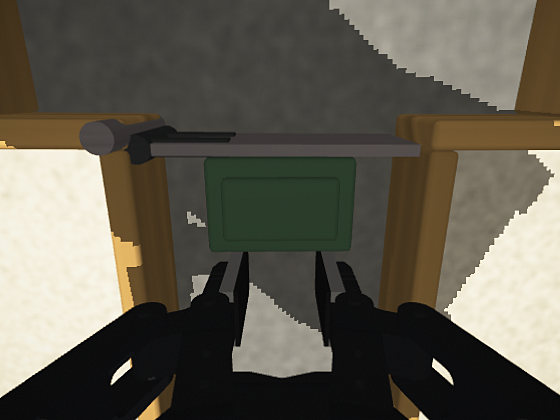

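The blank has reached the gate, still square, with the two fingers just behind it. I keep pushing through.

Emit:
{"op": "drive_tool", "data": {"series": [[35, 0.0005, 0.01, -0.003, 0], [35, 0.0005, 0.01, -0.001, 0], [35, 0.0005, 0.01, 0, 0], [35, 0.0005, 0.01, 0, 0], [35, 0.0005, 0.01, 0, 0], [35, 0.0005, 0.01, 0, 0], [35, 0, 0, 0, 0]]}}

```text
clock: 12.15
position: [0.5547, 0.0565, 0.0149]
tool_rot: [3.122, 0.009, 1.509]
force: [-0.3, 0.7, -0.3]
grip_width: 0.0301
```

Run:
```python
from h import *
save('wrist','w5.png')
```

```text
(no output)
```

View pics/w5.png

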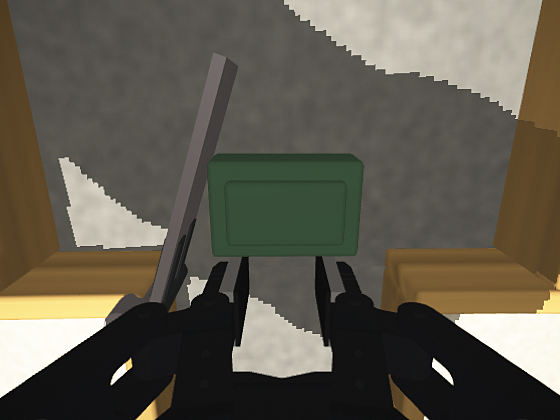

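Emit:
{"op": "drive_tool", "data": {"series": [[35, 0.0005, 0.01, 0, 0], [35, 0.0005, 0.01, 0, 0], [35, 0.0005, 0.01, 0, 0], [35, 0.0005, 0.01, 0, 0], [35, 0.0005, 0.01, 0, 0], [35, 0.0005, 0.01, 0, 0], [35, 0.0005, 0.01, 0, 0], [35, 0.0005, 0.01, 0, 0], [35, 0.0005, 0.01, 0, 0], [35, 0.0005, 0.01, 0, 0], [35, 0.0005, 0.01, 0, 0], [35, 0, 0, 0, 0]]}}

```text
clock: 13.4
position: [0.5598, 0.1761, 0.0147]
tool_rot: [3.124, 0.009, 1.509]
force: [0.3, -0.8, 0.0]
grip_width: 0.0301
```

Run:
```python
from h import *
save('wrist','w6.png');save('scene','sc6.png')
cv2.imwrite('pics/c6.png',np.hstack([cv2.resize(cv2.imread('pics/'+n),(400,300)) for n in ('w6.png','sc6.png')]))
```

```text
(no output)
```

View pics/c6.png

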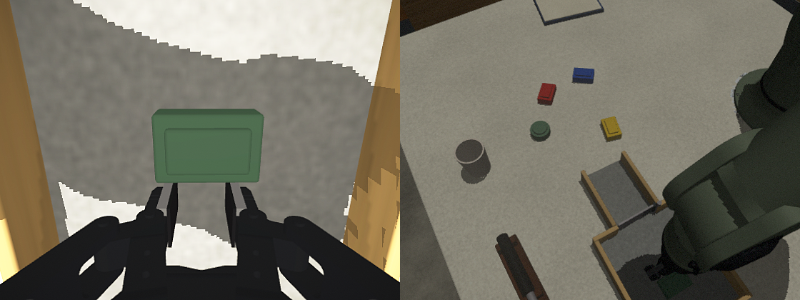

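The gate at scene crop (640,215) looks shut behind the pusher. I back off slightly, then lift clear.

Emit:
{"op": "drive_tool", "data": {"series": [[35, 0, -0.005, 0, 0], [35, 0, 0, 0.02, 0], [35, 0, 0, 0.04, 0], [35, 0, 0, 0.05, 0], [35, 0, 0, 0.05, 0], [35, 0, 0, 0.05, 0], [35, -0.02, 0.04, 0.01, 0], [35, -0.03, 0.04, 0, 0], [35, -0.03, 0.04, 0, 0], [35, -0.03, 0.04, 0, 0], [35, 0, 0, 0, 0], [35, 0, 0, 0, 0]]}}

```text
clock: 14.7
position: [0.4445, 0.3203, 0.2422]
tool_rot: [3.125, 0.01, 1.491]
force: [0.1, -1.1, -0.1]
grip_width: 0.0296
```

Emit:
{"op": "drive_tool", "data": {"series": [[35, -0.03, 0.04, 0, 0], [35, -0.03, 0.04, 0, 0], [35, -0.03, 0.04, 0, 0], [35, -0.03, 0.04, 0, 0], [35, 0, 0, 0, 0], [35, 0, 0, 0, 0], [35, 0, 0, 0, 0]]}}

```text
clock: 15.4
position: [0.3279, 0.4767, 0.2423]
tool_rot: [3.124, 0.01, 1.475]
force: [0.1, 0.2, 0.8]
grip_width: 0.0301
```

Run:
```python
from h import *
save('side','s7.png');save('scene','sc7.png')
for n in ['scene','side']:
    for t in ['blank_mid','disc_mid']:
        for m in bot.masks_of(n,t): print(n,t,m['conf'],m['point'],np.round(onz(n,m['point'],.02 if t=='disc_mid' else .026),4))
f=lambda n:cv2.imread('pics/'+n)
cv2.imwrite('pics/c7.png',np.clip(1.5*np.hstack([cv2.resize(f('sc7.png')[120:420,150:500],(400,343)),cv2.resize(f('s7.png')[80:320,200:480],(400,343))]),0,255).astype(np.uint8))
```

```text
scene blank_mid 0.89 [294.8, 180.0] [ 0.4698 -0.1742  0.026 ]
scene blank_mid 0.74 [203.8, 128.2] [ 0.5542 -0.3723  0.026 ]
scene blank_mid 0.62 [385.0, 397.6] [0.5675 0.2093 0.026 ]
scene blank_mid 0.57 [255.7, 107.9] [ 0.4395 -0.3647  0.026 ]
scene blank_mid 0.41 [348.2, 340.2] [0.5629 0.1147 0.026 ]
side blank_mid 0.77 [333.5, 342.0] [ 0.5482 -0.3899  0.026 ]
side blank_mid 0.73 [235.0, 354.0] [ 0.4315 -0.3979  0.026 ]
side blank_mid 0.7 [257.5, 246.2] [ 0.4634 -0.2005  0.026 ]
side blank_mid 0.65 [293.2, 136.6] [0.5559 0.1896 0.026 ]
side disc_mid 0.68 [370.9, 281.4] [ 0.6196 -0.2848  0.02  ]
```

View pics/c7.png

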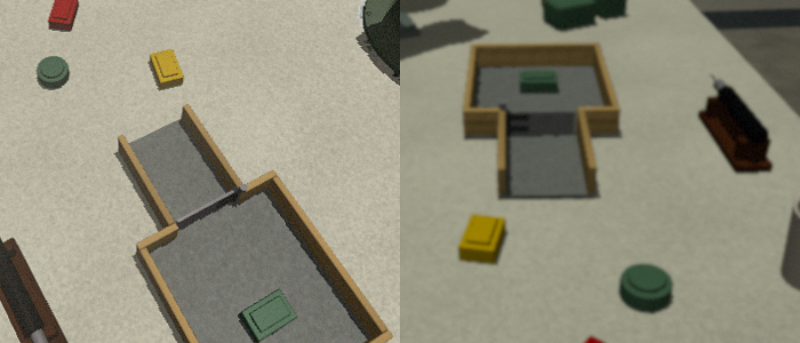

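The blank lies flat in the pen, the gate is shut and the disc hasn't moved. The arm is clear, so I hand in.

```bash
python3 -c "
from workcell import bot
print(bot.job_done())"
```

```text
the job is handed in; nothing more can be done
None
```

The rectangular blank is in the pen with the gate shut behind it, and I handed the job in at about 15.6 s of the 54 s allowed; no verdict is reported.

I gripped the blank across its 40 mm sides and set it down in the entry lane about 77 mm before the shut gate. I then let go, turned the gripper, and pushed the blank along the floor with the two fingers, through the gate and into the pen.

- **Blank:** the last scene and side pictures show it flat in the pen, about 0.14–0.15 m beyond the gate.
- **Gate:** it looks shut in both pictures. I judged this by eye and did not measure the angle.
- **Round blank:** the side network reads it within about 3 mm of its first place. The scene network missed it in the last picture, but it shows there in its place.
- **Arm:** it was clear of everything at the end, and no force I read during the job was above about 2 N.

One check disagreed: the scene network also gave a low-confidence blank (0.41) at an empty spot on the pen floor. I took it as a false report.

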